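Brace the sample jar and twist off its cap

TASK

The square white jar is capped tight and spins if you twist its cap on the bare bench, so first carry it, still capped, to the socket with the yellow lip and stand it fully down in there. Then turn the blue cap anticlockwise only until its threads let go, lift it straight off and finish while still holding it level in the gripper, two or three centimetres clear of the jar's open mouth and centred over it. The jar stays seated upright in the socket, and everything else on the bench stays where it is.

Things in the scene. Friction and masses are not known exactly. Their poses are not given: they have to be found in the camera images.
- jar: Loose white square jar, 58 x 58 mm, 72 mm tall to its shoulder, then a round neck 42 mm across (51 mm over the threads) with the mouth at 98 mm; about 0.32 kg. Origin: centre of its underside; z up, x and y square to its sides. It can be lifted by its tight cap (cap top 106 mm above the jar's underside, cap's rim 4 mm above the shoulder). On the bare bench it turns with the cap.
- cap: Blue sixteen-sided twist cap, 60 mm across, 30 mm tall, 60 g. Origin: centre of its lower rim, z up. Screwed tight, its origin lies 76 mm above the jar's origin and its x axis along the jar's x. Turned anticlockwise (from above) it rises 2.4 mm per rad and lets go after 0.9 rad; a sprung liner then lifts it about 1 mm. It takes up to 0.5 N m to turn. After that it lifts straight off.
- cap_mark (a point): Outer end of the white pointer bar on the cap's top, 26 mm from the cap's axis along the cap's x, 30 mm above its origin. It shows the turn: along the jar's x when tight, let go from 0.9 rad on; until the cap is lifted a stop blocks turning past about 1.6 rad. Never turn it beyond 2 rad from tight.
- jar_mouth (a point): Centre of the jar's mouth (the rim of its neck), on the jar's z axis, 98 mm above the jar's underside.
- brace: Socket fixed to the bench: steel foot 150 (x) x 110 mm (y), 8 mm thick, black square walls, flared yellow lip. Origin: centre of the foot's underside, on the bench. Square pocket centred on it, sides along its x and y, 61 x 61 mm, floor at 8 mm, straight walls to 38 mm, lip 68 mm wide at 46 mm height. A seated jar's underside is 8 mm above the bench; any of four square orientations fits.
- scraper: Bystander, to be left alone: wide scraper, black and yellow handle and steel blade, 200 x 50 x 18 mm, lying flat; origin on the bench under the joint of handle and blade, blade towards its +x.
- knife: Bystander, to be left alone: narrow putty knife, black and yellow handle, 200 x 35 x 18 mm, lying flat; origin on the bench under the joint of handle and blade, blade towards its +x.
- carton_a: Bystander, to be left alone: flat black carton, 50 x 120 x 35 mm high; origin centre of underside.
- carton_b: Bystander, to be left alone: pale blue carton, 110 x 80 x 50 mm high; origin centre of underside.
- bottle: Bystander, to be left alone: brown bottle with black cap, 60 mm across, 120 mm tall; origin centre of underside.
- beaker: Bystander, to be left alone: clear plastic beaker, 70 mm across, 85 mm tall; origin centre of underside.
Not all that is in view belongs to the job. Of the things like the brace, leave any that is brown or turquoise; of the rest the larger one is meant.

How it is judged:
By the outcome, as a careful person would: the job done as asked, in the order asked, and still so for the second after the job is handed in, while the arm keeps its last pose, push and grip.
It also fails if it takes over 48 s, if anything falls off the work surface, if the arm or the gripper's body presses on something with over 40 N, if the wrist force passes 120 N, or if a joint passes its speed limit or range.

ROBOT

A 6-joint arm with a two-finger parallel gripper is mounted at the origin on the work surface. World frame = base frame: x ahead of the robot, y to its left, z up, the work surface at z = 0. Lengths are in m, angles in rad, forces in N, time in s.
With the tool pointing down it reaches from about 0.35 to 0.875 m from the base axis. Payload 4.2 kg.
Tool frame: the origin (TCP) lies between the finger pads; the fingertips stand 22 mm ahead of it and the grasp point (between the pads) lies 3 mm ahead of it (finger_overhang is the distance from the TCP to the fingertips, in m); z points along the fingers, y is the line along which they close (so a half turn about z gives the same grasp; the last joint's range is limited). The gripper opens to 85 mm and grips with 20 to 120 N. Pads are 22 mm wide; open, the fingers measure 114 mm over their backs; the gripper's body (76 mm by 85 mm) begins 54 mm behind the grasp point. The pads swing forward as they close: fully open they stand 13 mm farther back than shut.
Start: joints at [-1.062, 0.385, 0.008, 0, -1.194, -0.259], TCP at [0.155, -0.606, 0.253] pointing down, gripper open.
Joint ranges: [-3.14, 3.14], [-1.21, 2.06], [-1.07, 1.41], [-3.16, 2.05], [-2.99, -0.16], [-3.1, 3.1]. Speed limits (rad/s): [2.79, 2.79, 3.14, 3.14, 3.14, 3.14].

INTERFACE

Orientations are given as [roll, pitch, yaw] about the fixed x, y, z axes, in that order (R = Rz(yaw) Ry(pitch) Rx(roll)).
In Python, from rig import * gives the robot as it stands. The module is installed in compiled form; this text tells all that it offers.
- The arm moves only by the tool apply_moves, never from a script. Its argument "series" is a list of rows, each a list of 4 numbers: the shift along the tool's x, y, z in units of 500 mm (1.0 is 500 mm), then the turn about the tool's z in units of 90 degrees (1.0 is 90 degrees). A call has 1 to 5 rows; each row is the pose to reach, as a shift and turn from the pose commanded when the call began, along the tool's axes at that moment; what a row does not reach only later rows make up. A row lasts 1/8 s, in which the tool goes at most 62.5 mm and 10.7 degrees, less where a joint would pass 70% of its speed; a pose out of reach is approached as far as the arm can. A call with a number of a shift or a turn outside -1 to 1 is refused whole. A call with a gripper value outside its range is refused whole. "grip" is the gripper command: -1 is fully open, 1 is shut, values between are in proportion, set as the call begins (left out, the last holds). The fingers move at their own pace and stop on an object; the grip force is fixed at half the most. Time passes only in rows, so rows that repeat a pose let the fingers close. It gives the time, the measured TCP pose, the force, the opening and the grip force at its end, in the units of the state.
- read_state(): the state, without advancing time (a new reading comes with each control period).
- grab_frame(name): name is "side" or "top" or "wrist"; returns (picture, depth): 400x640x3 uint8, blue, green, red; 400x640 float32, m along the optical axis (not along the pixel's ray), 0 where there is no reading.
- calibration(name): a dict with "camera_matrix" (3x3 intrinsics, pixels), "origin" and "attitude" of the camera in the world. Camera axes: x right, y up, looking along -z (the intrinsics and any distortion apply to the point x, -y, -z); pixel columns grow to the right and rows downward; lengths in m; the calibration is good to about 2 mm. A picture is of the moment at which its call begins: read the wrist's pose just before it. calibration takes no time and is no camera call; for the wrist camera it gives the pose at the moment of the call.
- job_done(): hands the job in; it is judged then, once.
The state is a dict: "time": time; "joints": joint angles; "qd": joint speeds; "tau": joint torques, N m; "position": TCP position; "tool_rot": TCP orientation; "wrist_force": force on the tool from outside, world axes, zero at the start; "torque": the same for the moment, N m; "gripper_width": finger opening in m; "grasp_force": force on a finger pad.
Only numpy, scipy, OpenCV 4.12 (cv2) and the standard library are available. Lean on these libraries where they do the work, as an engineer would, in place of code of your own. Each camera call takes 0.05 s, during which the arm holds its last target. There are 200 camera calls.

## Working session

There is one attempt and no reset: what is moved stays moved. The work goes in short steps, Python scripts to look and compute and a tool call to move; the robot and the scene stay as the last step left them, time stands still between calls to the robot, and variables do not carry over. Pictures are saved under pics/ and viewed, at most 10 in all, crops included, and the job is handed in when it is done.

Besides the shell and the picture viewer there is one more tool, called after "Call:" in YAML: its name, and indented under it one key for each argument. apply_moves: Moves the arm, as the interface text tells. Shifts and turns lie within -1 to 1; 1 stands for 500 mm of shift or 90 degrees of turn. Its arguments: {"type":"object","properties":{"series":{"type":"array","items":{"type":"array","items":{"type":"number","minimum":-1,"maximum":1}}},"grip":{"type":"number"}},"required":["series"]}

```bash
mkdir -p pics; cat > h.py <<'E'
from rig import *
import numpy as np, cv2
from scipy.spatial.transform import Rotation as R
def cal(n):
    c=calibration(n); A=np.array(c["attitude"],float)
    if A.shape!=(3,3): A=R.from_euler('xyz',A).as_matrix() if A.size==3 else R.from_quat(A).as_matrix()
    return np.array(c["camera_matrix"]),np.array(c["origin"]),A
def onplane(c,uv,z):
    K,o,A=c; uv=np.atleast_2d(uv).astype(float)
    d=np.c_[(uv[:,0]-K[0,2])/K[0,0],-(uv[:,1]-K[1,2])/K[1,1],-np.ones(len(uv))]@A.T
    return o+d*((z-o[2])/d[:,2])[:,None]
def cloud(c,D):
    K,o,A=c; v,u=np.mgrid[:D.shape[0],:D.shape[1]]
    p=np.stack([(u-K[0,2])/K[0,0]*D,-(v-K[1,2])/K[1,1]*D,-D],-1)
    return p@A.T+o
E
python3 - <<'E'
from h import *
print(calibration("top"));print(calibration("side"))
s=read_state();print(s)
for n in("top","side"):
    p,d=grab_frame(n);cv2.imwrite(f"pics/{n}0.png",p);np.save(f"{n}0.npy",d)
E
```

```text
{'camera_matrix': array([[367.88094152,   0.        , 318.08002208],
       [  0.        , 367.88094152, 199.3268429 ],
       [  0.        ,   0.        ,   1.        ]]), 'origin': array([ 0.36384218, -0.01194751,  1.19519809]), 'attitude': array([ 0.14021527, -0.00319728, -1.54304228])}
{'camera_matrix': array([[451.1554994 ,   0.        , 322.32297135],
       [  0.        , 451.1554994 , 193.20078907],
       [  0.        ,   0.        ,   1.        ]]), 'origin': array([-0.20861171,  0.74274263,  1.10047122]), 'attitude': array([ 0.79772542, -0.00477064, -2.36497375])}
{'time': 0.0, 'joints': array([-1.06241085e+00,  3.85602033e-01,  6.62041261e-03, -4.99944304e-04,
       -1.19399667e+00, -2.58643312e-01]), 'qd': array([ 2.22651489e-03, -2.81956474e-04,  4.40356316e-05, -1.60267250e-03,
        1.25403302e-03,  6.09727523e-04]), 'tau': array([ 1.01755500e-04, -3.92284691e+01,  1.88399649e+01,  4.18634623e+00,
       -4.65685269e-03, -4.54802318e-06]), 'position': array([ 0.15438674, -0.6050804 ,  0.25219182]), 'tool_rot': array([ 3.13936442e+00, -1.09070774e-04, -2.89203482e+00]), 'wrist_force': array([ 0.38095643, -0.53548666,  0.29566184]), 'torque': array([ 0.01789539, -0.00043218,  0.03907764]), 'grasp_force': 0.0, 'gripper_width': 0.08565295580203684}
```

View pics/top0.png

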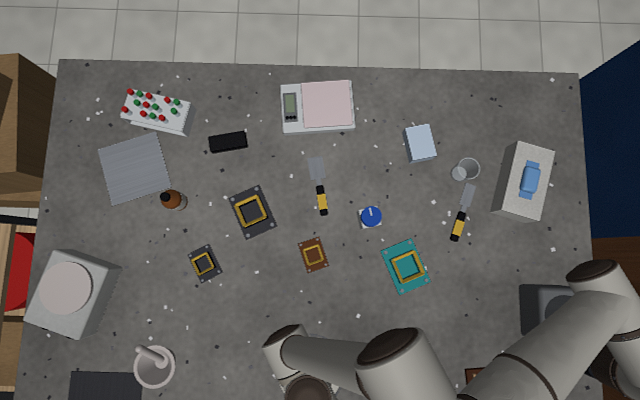

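View pics/side0.png

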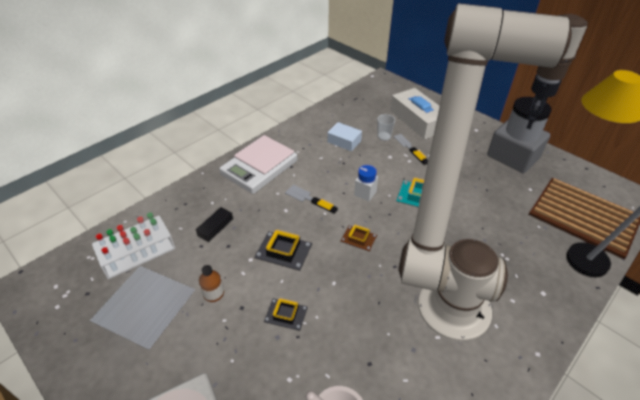

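Top view candidates:
- **Sockets:** the steel and black one at (252,211), a smaller one at (204,263), a brown one at (313,254) and a turquoise one at (406,266). I choose the larger steel one at (252,211).
- **Blue things:** the cap on the white jar at (371,216), a carton at (420,142) and an object on the box at (530,180). The jar's cap is the one at (371,216).

The side view agrees, with the jar at (367,182) and the brace at (283,245).

```bash
python3 - <<'E'
from h import *
p=cv2.imread("pics/top0.png");d=np.load("top0.npy");c=cal("top")
P=cloud(c,d);print("table z",np.median(P[240:250,340:350,2]))
hsv=cv2.cvtColor(p,cv2.COLOR_BGR2HSV)
def box(m,x0,y0,x1,y1):
    o=np.zeros_like(m);o[y0:y1,x0:x1]=m[y0:y1,x0:x1];return o
m=box(cv2.inRange(hsv,(100,150,60),(130,255,255)),350,195,395,240)
v,u=np.nonzero(m);(cc,r)=cv2.minEnclosingCircle(np.c_[u,v].astype(np.float32));print("cap px",cc,r,onplane(c,cc,.106))
w=box(cv2.inRange(hsv,(0,0,130),(180,110,255)),362,207,381,226)
v,u=np.nonzero(w);print("white",np.c_[u,v].tolist(), onplane(c,[[u.mean(),v.mean()]],.106))
for n,b in(("brace",(228,185,278,240)),("small",(185,240,225,285))):
    y=box(cv2.inRange(hsv,(20,120,90),(35,255,255)),*b)
    v,u=np.nonzero(y);q=onplane(c,np.c_[u,v],.046)[:,:2].astype(np.float32)
    rr=cv2.minAreaRect(q*1000);print(n,rr)
z=np.hstack([cv2.resize(p[185:245,220:290],None,fx=5.7,fy=5.7,interpolation=2),cv2.resize(p[185:245,340:410],None,fx=5.7,fy=5.7,interpolation=2)])
cv2.imwrite("pics/crop0.png",z);print(z.shape)
print(calibration("wrist"))
E
```

```text
table z 0.0012077385419499986
cap px (370.7272644042969, 215.9545440673828) 10.192971229553223 [[ 0.47212821 -0.16898054  0.106     ]]
white [[376, 207], [377, 207], [369, 208], [370, 208], [362, 209], [363, 209], [369, 209], [370, 209], [362, 210], [369, 210], [370, 210], [371, 210], [369, 211], [370, 211], [371, 211], [370, 212], [371, 212], [370, 213], [371, 213], [370, 214], [371, 214], [370, 215], [371, 215], [380, 221], [380, 222], [362, 223], [379, 223], [380, 223], [362, 224], [363, 224], [377, 224], [378, 224], [379, 224], [380, 224], [362, 225], [363, 225], [364, 225], [376, 225], [377, 225], [378, 225]] [[ 0.47105004 -0.16994837  0.106     ]]
brace ((484.82696533203125, 201.8712158203125), (81.54582214355469, 82.35771179199219), 26.071826934814453)
small ((317.4738464355469, 340.5448913574219), (55.31092834472656, 55.18350601196289), 30.036617279052734)
(342, 798, 3)
{'camera_matrix': array([[315.20186487,   0.        , 316.62231182],
       [  0.        , 315.20186487, 201.67354075],
       [  0.        ,   0.        ,   1.        ]]), 'origin': array([ 0.08533189, -0.62215646,  0.37242902]), 'attitude': array([-2.80041629e-01, -1.65003592e-03,  1.81980691e+00])}
```

View pics/crop0.png

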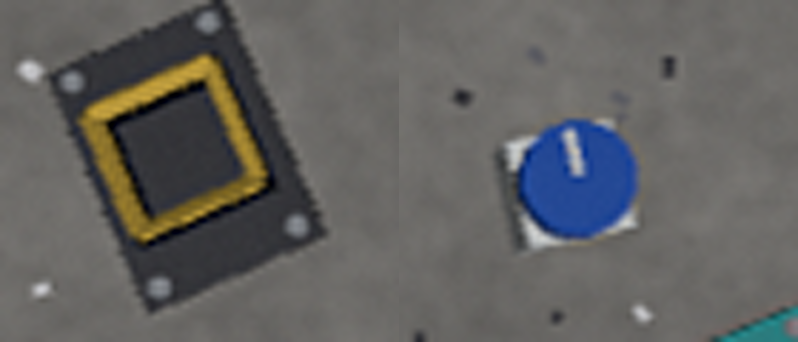

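The crop confirms both: the large steel and black socket with the yellow lip at about 26° yaw, and the blue cap on the white jar with its pointer slightly left of straight ahead (about 13°).

```bash
cat >> h.py <<'E'
def delta(x,y,z,yaw=None):
    s=read_state();p=np.array(s["position"]);e=s["tool_rot"]
    Rm=R.from_euler('xyz',e).as_matrix();t=Rm.T@(np.array([x,y,z])-p)/0.5
    dy=0 if yaw is None else -((yaw-np.degrees(e[2])+180)%360-180)/90
    print("t",round(s["time"],2),"pos",p.round(4),"rpy",np.degrees(e).round(2),"F",np.round(s["wrist_force"],1),"M",np.round(s["torque"],2),"w",round(s["gripper_width"],4),"g",round(s["grasp_force"],1))
    print("move",t.round(4),round(dy,4))
E
python3 -c "
from h import *
delta(.472,-.169,.25)"
```

```text
t 0.1 pos [ 0.1544 -0.6051  0.2524] rpy [ 1.7989e+02 -1.0000e-02 -1.6569e+02] F [ 1.6 -0.3 -0. ] M [-0.01 -0.04 -0.02] w 0.0854 g 0.0
move [-0.831   0.6883  0.0059] 0
```

Call:
apply_moves:
  series:
    - [-0.831, 0.688, 0, 0]
    - [-0.831, 0.688, 0, 0]
    - [-0.831, 0.688, 0, 0]
    - [-0.831, 0.688, 0, 0]
    - [-0.831, 0.688, 0, 0]
  grip: -1

```text
time: 0.72
position: [0.3392, -0.3511, 0.2531]
tool_rot: [3.141, -0.0, -2.892]
wrist_force: [0.9, -0.1, -0.5]
gripper_width: 0.0855
grasp_force: 0.0
```

```bash
python3 -c "
from h import *
delta(.472,-.169,.25)"
```

```text
t 0.72 pos [ 0.3392 -0.3511  0.2531] rpy [ 179.99   -0.   -165.7 ] F [ 0.9 -0.1 -0.5] M [ 0.02 -0.14 -0.06] w 0.0855 g 0.0
move [-0.3473  0.2874  0.0063] 0
```

Call:
apply_moves:
  series:
    - [-0.347, 0.287, 0, 0]
    - [-0.347, 0.287, 0, 0]
    - [-0.347, 0.287, 0, 0]
    - [-0.347, 0.287, 0, 0]
    - [-0.347, 0.287, 0, 0]

```text
time: 1.35
position: [0.4722, -0.1691, 0.2528]
tool_rot: [3.141, -0.001, -2.888]
wrist_force: [0.1, 0.0, 0.6]
gripper_width: 0.0852
grasp_force: 0.0
```

```bash
python3 - <<'E'
from h import *
delta(.472,-.169,.25)
c=cal("wrist");p,d=grab_frame("wrist");cv2.imwrite("pics/w1.png",p);np.save("w1.npy",d)
np.savez("w1c.npz",*c)
hsv=cv2.cvtColor(p,cv2.COLOR_BGR2HSV)
m=cv2.inRange(hsv,(100,150,60),(130,255,255))
n,l,st,ce=cv2.connectedComponentsWithStats(m)
P=cloud(c,d)
for i in range(1,n):
    if st[i,4]>500: print(st[i],ce[i],np.median(P[l==i],0))
E
```

```text
t 1.35 pos [ 0.4722 -0.1691  0.2528] rpy [ 1.7997e+02 -4.0000e-02 -1.6547e+02] F [0.1 0.  0.6] M [-0.04  0.04  0.05] w 0.0852 g 0.0
move [0.0004 0.0002 0.0055] 0
[ 280  155   69   71 3490] [314.38939828 189.65845272] [ 0.46697252 -0.17262688  0.10551746]
```

View pics/w1.png

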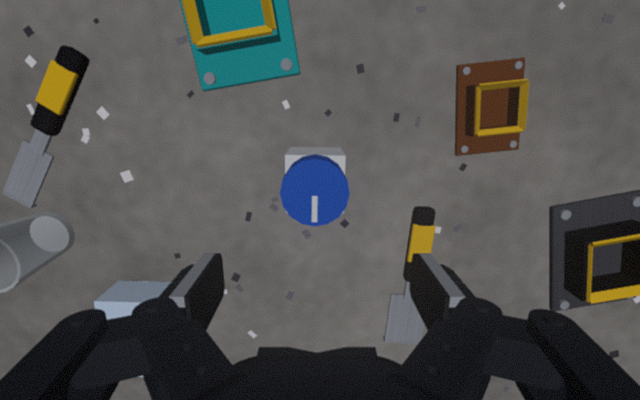

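The wrist view shows the cap at (314,190), with the pointer straight down the image and the jar edges square to the tool. I'll measure it more exactly.

```bash
python3 - <<'E'
from h import *
p=cv2.imread("pics/w1.png");d=np.load("w1.npy");c=tuple(np.load("w1c.npz").values())
P=cloud(c,d);hsv=cv2.cvtColor(p,cv2.COLOR_BGR2HSV)
m=np.zeros(d.shape,bool);m[150:230,275:355]=1
top=m&(P[...,2]>.101)
v,u=np.nonzero(top);print(np.median(P[top][:,2]))
q=onplane(c,np.c_[u,v],.106)[:,:2]
cc,r=cv2.minEnclosingCircle((q*1000).astype(np.float32));print("cap",cc,r,q.mean(0))
w=top&(hsv[...,1]<110)&(hsv[...,2]>120)
k=np.hypot(*(onplane(c,np.argwhere(w)[:,::-1],.106)[:,:2]-q.mean(0)).T)
a=onplane(c,np.argwhere(w)[:,::-1],.106)[:,:2][k<.027]
vx,vy,x0,y0=cv2.fitLine((a*1000).astype(np.float32),cv2.DIST_L2,0,.01,.01).ravel();print("bar",len(a),np.degrees(np.arctan2(vy,vx)),a.mean(0),np.degrees(np.arctan2(*(a.mean(0)-q.mean(0))[::-1])))
# shoulder: top edge (far from robot)
s=m&(hsv[...,1]<60)&(hsv[...,2]>130)&(P[...,2]>.065)&(P[...,2]<.08)
b=P[s][:,:2];print(len(b)); 
if len(b)>10: print(cv2.minAreaRect((b*1000).astype(np.float32)))
j=m&(hsv[...,1]<60)&(hsv[...,2]>120);j[180:]=0
uu=[(x,np.nonzero(j[:,x])[0].min()) for x in range(288,343) if j[:,x].any()]
f=np.polyfit(*np.array(uu).T,1)
e=onplane(c,[[288,np.polyval(f,288)],[342,np.polyval(f,342)]],.0);print("edge dir",np.degrees(np.arctan2(*(e[1]-e[0])[1::-1])))
E
```

```text
0.10557273095587047
cap (472.7630920410156, -175.6455841064453) 41.17912292480469 [ 0.46937741 -0.17119876]
bar 178 13.83911 [ 0.4841627  -0.16750129] 14.040401542232022
362
((470.1917419433594, -170.8080596923828), (58.08098220825195, 57.776123046875), 13.879423141479492)
edge dir 104.38718219558898
```

```bash
python3 -c "
from h import *
delta(.470,-.171,.096,-166.1)"
```

```text
t 1.4 pos [ 0.4713 -0.1701  0.2528] rpy [ 1.7997e+02 -7.0000e-02 -1.6556e+02] F [ 0.2  0.5 -0.5] M [-0.1   0.01 -0.01] w 0.0855 g 0.0
move [ 0.0026 -0.0014  0.3135] 0.006
```

Call:
apply_moves:
  series:
    - [0.004, -0.002, 0.1, 0.006]
    - [0.004, -0.002, 0.2, 0.006]
    - [0.004, -0.002, 0.26, 0.006]
    - [0.004, -0.002, 0.3, 0.006]
    - [0.004, -0.002, 0.314, 0.006]

```text
time: 2.02
position: [0.468, -0.1734, 0.0951]
tool_rot: [3.141, -0.003, -2.903]
wrist_force: [-0.1, -0.4, 0.0]
gripper_width: 0.0853
grasp_force: 0.0
```

Call:
apply_moves:
  series:
    - [0, 0, 0, 0]
    - [0, 0, 0, 0]
    - [0, 0, 0, 0]
    - [0, 0, 0, 0]
    - [0, 0, 0, 0]
  grip: 1

```text
time: 2.65
position: [0.4698, -0.1726, 0.0975]
tool_rot: [-3.141, 0.001, -2.901]
wrist_force: [-2.8, 1.4, 5.6]
gripper_width: 0.0595
grasp_force: 64.8
```

```bash
python3 -c "
from h import *
delta(.470,-.171,.096,-166.1)"
```

```text
t 2.65 pos [ 0.4698 -0.1726  0.0975] rpy [-1.7996e+02  7.0000e-02 -1.6620e+02] F [-2.8  1.4  5.6] M [ 0.12  0.55 -0.09] w 0.0595 g 64.8
move [-0.0012  0.003   0.0029] -0.0011
```

Call:
apply_moves:
  series:
    - [0, 0, -0.02, 0]
    - [0, 0, -0.06, 0]
    - [0, 0, -0.12, 0]
    - [0, 0, -0.18, 0]
    - [0, 0, -0.2, 0]

```text
time: 3.28
position: [0.4701, -0.1724, 0.1979]
tool_rot: [-3.141, 0.004, -2.901]
wrist_force: [0.7, -0.3, -3.5]
gripper_width: 0.0592
grasp_force: 65.4
```

```bash
python3 -c "
from h import *
delta(.485,.202,.197,-154)"
```

```text
t 3.27 pos [ 0.4701 -0.1724  0.1979] rpy [-179.96    0.2  -166.23] F [ 0.7 -0.3 -3.5] M [ 0.   -0.    0.02] w 0.0592 g 65.4
move [-0.2072  0.7203  0.0021] -0.1358
```

Call:
apply_moves:
  series:
    - [-0.02, 0.06, 0, -0.03]
    - [-0.06, 0.18, 0, -0.08]
    - [-0.1, 0.3, 0, -0.136]
    - [-0.13, 0.42, 0, -0.136]
    - [-0.14, 0.48, 0, -0.136]

```text
time: 3.9
position: [0.4796, 0.0799, 0.1952]
tool_rot: [3.141, -0.001, -2.685]
wrist_force: [0.1, -1.0, -3.2]
gripper_width: 0.059
grasp_force: 66.0
```

```bash
python3 - <<'E'
from h import *
delta(.485,.202,.197,-154)
c=cal("wrist");p,d=grab_frame("wrist");cv2.imwrite("pics/w2.png",p);np.save("w2.npy",d)
np.savez("w2c.npz",*c)
c2=cal("wrist");print(c[1],c2[1])
E
```

```text
t 3.9 pos [0.4796 0.0799 0.1952] rpy [ 1.7996e+02 -8.0000e-02 -1.5385e+02] F [ 0.1 -1.  -3.2] M [-0.09 -0.06 -0.05] w 0.059 g 66.0
move [-0.1173  0.2144 -0.0036] 0.0016
[0.41564578 0.04951596 0.31542692] [0.41584252 0.051171   0.31534209]
```

View pics/w2.png

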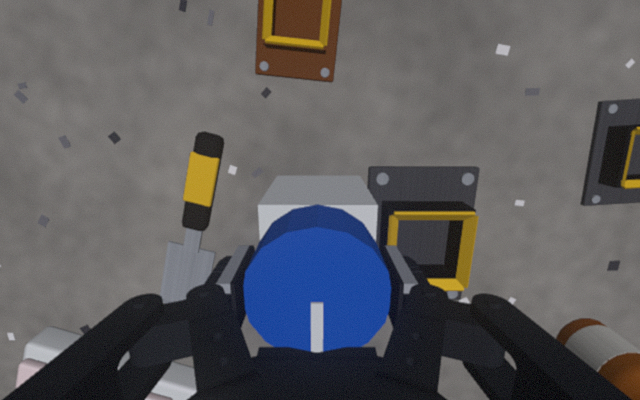

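The wrist view shows the held jar and cap at (318,278). The lip of the large socket spans x 387–478 and y 211–290, partly hidden by a finger.

```bash
python3 - <<'E'
from h import *
p=cv2.imread("pics/w2.png");d=np.load("w2.npy");c=tuple(np.load("w2c.npz").values())
P=cloud(c,d);hsv=cv2.cvtColor(p,cv2.COLOR_BGR2HSV)
m=np.zeros(d.shape,bool);m[200:300,378:485]=1
y=m&(cv2.inRange(hsv,(20,120,90),(35,255,255))>0)
print("z",np.percentile(P[y][:,2],[5,25,50,75,95]))
t=y&(P[...,2]>.0435)&(P[...,2]<.05)
q=onplane(c,np.argwhere(y)[:,::-1],.046)[:,:2]; q2=P[t][:,:2]
for Q in(q,q2):print("lip",cv2.minAreaRect((Q*1000).astype(np.float32)))
# edges: top outer edge & right outer edge, in world
T=np.array([(x,np.nonzero(y[:,x])[0].min()) for x in range(396,472)])
L=np.array([(np.nonzero(y[r])[0].max(),r) for r in range(222,284)])
for n,E in(("top",T),("right",L)):
    w=(onplane(c,E,.046)[:,:2]*1000).astype(np.float32);f=cv2.fitLine(w,cv2.DIST_HUBER,0,.01,.01).ravel();print(n,f,np.degrees(np.arctan2(f[1],f[0])))
b=np.zeros(d.shape,bool);b[195:360,240:400]=1
h=b&(cv2.inRange(hsv,(100,120,50),(130,255,255))>0)
zt=np.percentile(P[h][:,2],60);print("cap z",zt)
k=b&(np.abs(P[...,2]-zt)<.003)
k=cv2.morphologyEx(k.astype(np.uint8),cv2.MORPH_OPEN,np.ones((9,9)))&h
q=onplane(c,np.argwhere(k)[:,::-1],zt)[:,:2];print("cap c",cv2.minEnclosingCircle((q*1000).astype(np.float32)),q.mean(0))
print(np.array(read_state()["position"]))
E
```

```text
z [0.03751911 0.03978142 0.04241774 0.0441931  0.04563897]
lip ((482.27313232421875, 199.5128173828125), (80.1191177368164, 80.55426025390625), 26.095441818237305)
lip ((482.7369689941406, 200.48001098632812), (81.09198760986328, 81.22808837890625), 25.826265335083008)
top [ 4.3999645e-01 -8.9799953e-01  4.5086819e+02  1.7257449e+02] -63.89634
right [8.9884251e-01 4.3827173e-01 4.6553259e+02 2.3559261e+02] 25.993662
cap z 0.20343250613539443
cap c ((479.7232360839844, 81.29104614257812), 30.800817489624023) [0.47713516 0.07973443]
[0.47987604 0.08181128 0.19527296]
```

```bash
python3 -c "
from h import *
delta(.483,.2005,.195,-153.9)"
```

```text
t 3.95 pos [0.4799 0.0818 0.1953] rpy [ 179.92    0.   -153.77] F [-0.   2.2 -3.8] M [ 0.32 -0.   -0.01] w 0.059 g 66.2
move [-0.1105  0.2102  0.0009] 0.0014
```

Call:
apply_moves:
  series:
    - [-0.03, 0.05, 0, 0]
    - [-0.07, 0.13, 0, 0]
    - [-0.1, 0.19, 0, 0]
    - [-0.11, 0.21, 0, 0]
    - [-0.11, 0.21, 0, 0]

```text
time: 4.58
position: [0.4831, 0.1956, 0.1953]
tool_rot: [-3.141, -0.002, -2.687]
wrist_force: [1.4, 0.4, -3.2]
gripper_width: 0.0591
grasp_force: 66.3
```

```bash
python3 - <<'E'
from h import *
delta(.483,.2005,.195,-153.9)
c=cal("wrist");p,d=grab_frame("wrist");cv2.imwrite("pics/w3.png",p);np.save("w3.npy",d)
np.savez("w3c.npz",*c)
delta(.483,.2005,.195,-153.9)
E
```

```text
t 4.58 pos [0.4831 0.1956 0.1953] rpy [-1.7999e+02 -1.3000e-01 -1.5396e+02] F [ 1.4  0.4 -3.2] M [-0.13  0.03  0.02] w 0.0591 g 66.3
move [-0.0041  0.0089  0.0007] -0.0006
t 4.62 pos [0.4831 0.195  0.1955] rpy [-1.7999e+02 -1.3000e-01 -1.5400e+02] F [-0.3 -0.2 -3.6] M [-0.03  0.02  0.01] w 0.059 g 66.3
move [-0.0046  0.01    0.001 ] -0.0012
```

View pics/w3.png

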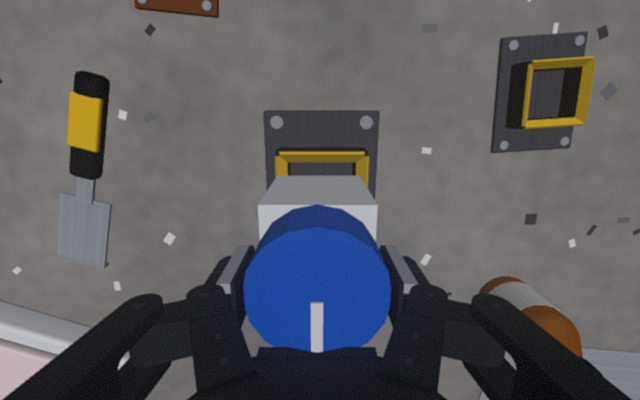

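The socket now lies almost under the jar: the lip spans x 275–370 at y≈152 and the cap is at (318,278), so the lip sits slightly right of the jar's axis. I'll measure the offset in this view.

```bash
cat > off.py <<'E'
from h import *
import sys
p=cv2.imread("pics/w3.png");d=np.load("w3.npy");c=tuple(np.load("w3c.npz").values())
P=cloud(c,d);hsv=cv2.cvtColor(p,cv2.COLOR_BGR2HSV)
yaw=np.radians(-154);tx=np.array([np.cos(yaw),np.sin(yaw)]);ty=np.array([np.sin(yaw),-np.cos(yaw)])
m=np.zeros(d.shape,bool);m[140:200,265:382]=1
y=m&(cv2.inRange(hsv,(20,120,90),(35,255,255))>0)
q=onplane(c,np.argwhere(y)[:,::-1],.046)[:,:2]
Y=q@ty;X=q@tx;print("lip y",Y.min(),Y.max(),Y.max()-Y.min(),"x edge",X.max())
lc=np.array([X.max()-.0403,(Y.max()+Y.min())/2])
b=np.zeros(d.shape,bool);b[195:360,240:400]=1
h=b&(cv2.inRange(hsv,(100,120,50),(130,255,255))>0)
zt=.2037
k=b&(np.abs(P[...,2]-zt)<.003)
k=cv2.morphologyEx(k.astype(np.uint8),cv2.MORPH_OPEN,np.ones((9,9)))&h
q=onplane(c,np.argwhere(k)[:,::-1],zt)[:,:2];cc,r=cv2.minEnclosingCircle((q*1000).astype(np.float32))
cc=np.array(cc)/1000;cap=np.array([cc@tx,cc@ty]);print("cap",cc,r,"lip world",lc[0]*tx+lc[1]*ty)
# jar bottom-ish: white front face bounds
s=b.copy();s[:]=0;s[170:262,250:390]=1
w=s&(hsv[...,1]<60)&(hsv[...,2]>110)&(P[...,2]>.09)
sh=P[w];print("jar z range",sh[:,2].min(),sh[:,2].max(),"y mid",(np.percentile(sh[:,:2]@ty,1)+np.percentile(sh[:,:2]@ty,99))/2,"x face",np.percentile(sh[:,:2]@tx,[50,98]))
for z0 in(.11,.13,.15,.165):
    g=sh[np.abs(sh[:,2]-z0)<.008][:,:2]
    if len(g)>20: print(z0,len(g),(np.array([g@tx]).mean()),(np.min(g@ty)+np.max(g@ty))/2,np.ptp(g@ty))
print("offset tool x,y (mm)",(lc-cap)*1000,"units",(lc-cap)/.5)
E
python3 off.py
```

```text
lip y -0.0712660560322266 0.009424541021365945 0.08069059705359255 x edge -0.4813840710391592
cap [0.48317111 0.19689796] 30.72469139099121 lip world [0.48244131 0.20089985]
jar z range 0.09943408823766126 0.3156061139227577 y mid -0.03476609000832897 x face [-0.49231671 -0.49185463]
0.11 428 -0.49206619798701 -0.03420487053437648 0.05740989955604544
0.13 584 -0.49216284969074287 -0.0345041693025844 0.05776930064276037
0.15 811 -0.4922609383605531 -0.03477318399145977 0.057778970935765686
0.165 2058 -0.49559136315141755 -0.03481402495367082 0.0583145943661082
offset tool x,y (mm) [-1.09836569  3.91679878] units [-0.00219673  0.0078336 ]
```

Call:
apply_moves:
  series:
    - [-0.002, 0.0073, 0.02, 0]
    - [-0.002, 0.0073, 0.05, 0]
    - [-0.002, 0.0073, 0.08, 0]
    - [-0.002, 0.0073, 0.1, 0]
    - [-0.002, 0.0073, 0.11, 0]

```text
time: 5.25
position: [0.4827, 0.1992, 0.1403]
tool_rot: [-3.141, -0.002, -2.688]
wrist_force: [0.5, -0.7, -3.4]
gripper_width: 0.0594
grasp_force: 66.3
```

```bash
python3 -c "
from h import *
delta(.483,.2005,.104,-153.9)"
```

```text
t 5.25 pos [0.4827 0.1992 0.1403] rpy [-1.7998e+02 -9.0000e-02 -1.5399e+02] F [ 0.5 -0.7 -3.4] M [ 0.02 -0.01  0.  ] w 0.0594 g 66.3
move [-0.0017  0.0022  0.0725] -0.001
```

Call:
apply_moves:
  series:
    - [0, 0, 0.006, 0]
    - [0, 0, 0.012, 0]
    - [0, 0, 0.018, 0]
    - [0, 0, 0.024, 0]
    - [0, 0, 0.03, 0]

```text
time: 5.88
position: [0.483, 0.1995, 0.1262]
tool_rot: [3.142, 0.0, -2.688]
wrist_force: [-0.0, -0.4, -3.0]
gripper_width: 0.0588
grasp_force: 66.3
```

Call:
apply_moves:
  series:
    - [0, 0, 0.005, 0]
    - [0, 0, 0.01, 0]
    - [0, 0, 0.016, 0]
    - [0, 0, 0.022, 0]
    - [0, 0, 0.028, 0]

```text
time: 6.5
position: [0.483, 0.1995, 0.1121]
tool_rot: [-3.142, 0.0, -2.688]
wrist_force: [-0.7, 0.2, -3.7]
gripper_width: 0.0594
grasp_force: 66.3
```

Going in freely: the force is still only the jar's weight. About 7 mm remain.

Call:
apply_moves:
  series:
    - [0, 0, 0.003, 0]
    - [0, 0, 0.006, 0]
    - [0, 0, 0.009, 0]
    - [0, 0, 0.011, 0]
    - [0, 0, 0.011, 0]

```text
time: 7.12
position: [0.483, 0.1994, 0.1068]
tool_rot: [-3.142, -0.0, -2.688]
wrist_force: [0.2, 0.2, -2.6]
gripper_width: 0.0587
grasp_force: 66.3
```

Call:
apply_moves:
  series:
    - [0, 0, 0.001, 0]
    - [0, 0, 0.002, 0]
    - [0, 0, 0.002, 0]

```text
time: 7.5
position: [0.483, 0.1995, 0.1058]
tool_rot: [3.142, -0.0, -2.688]
wrist_force: [-1.2, 0.1, -4.2]
gripper_width: 0.0591
grasp_force: 66.3
```

Call:
apply_moves:
  series:
    - [0, 0, 0.001, 0]
    - [0, 0, 0.002, 0]
    - [0, 0, 0.002, 0]

```text
time: 7.88
position: [0.4832, 0.1997, 0.1056]
tool_rot: [3.142, 0.001, -2.687]
wrist_force: [-3.3, 1.0, 4.0]
gripper_width: 0.0587
grasp_force: 67.1
```

Call:
apply_moves:
  series:
    - [0, 0, 0.001, 0]
    - [0, 0, 0.002, 0]
    - [0, 0, 0.002, 0]

```text
time: 8.25
position: [0.4833, 0.1999, 0.1055]
tool_rot: [-3.142, 0.002, -2.687]
wrist_force: [-4.6, 0.2, 9.7]
gripper_width: 0.0586
grasp_force: 67.7
```

Seated: contact came at 0.1055, which is the grip height plus 8 mm. Now I unscrew, following the rise.

Call:
apply_moves:
  series:
    - [0, 0, -0.001, -0.06]
    - [0, 0, -0.002, -0.14]
    - [0, 0, -0.003, -0.22]
    - [0, 0, -0.0036, -0.3]
    - [0, 0, -0.0042, -0.38]

```text
time: 8.88
position: [0.484, 0.1999, 0.1067]
tool_rot: [-3.14, 0.002, -2.087]
wrist_force: [0.1, 0.1, 3.2]
gripper_width: 0.0592
grasp_force: 66.9
```

```bash
python3 -c "
from h import *
delta(.483,.1995,.108,-91)"
```

```text
t 8.88 pos [0.484  0.1999 0.1067] rpy [-1.7991e+02  1.4000e-01 -1.1956e+02] F [0.1 0.1 3.2] M [-0.19 -0.04 -0.17] w 0.0592 g 66.9
move [ 0.0018  0.0013 -0.0025] -0.3174
```

Call:
apply_moves:
  series:
    - [0, 0, -0.0006, -0.07]
    - [0, 0, -0.0012, -0.14]
    - [0, 0, -0.0018, -0.21]
    - [0, 0, -0.0023, -0.28]
    - [0, 0, -0.0025, -0.31]

```text
time: 9.5
position: [0.4843, 0.1999, 0.1085]
tool_rot: [-3.138, 0.001, -1.601]
wrist_force: [-0.3, -1.4, 5.4]
gripper_width: 0.0588
grasp_force: 67.2
```

```bash
python3 - <<'E'
from h import *
delta(.483,.1995,.108,-91)
c=cal("wrist");p,d=grab_frame("wrist");cv2.imwrite("pics/w4.png",p);np.save("w4.npy",d);np.savez("w4c.npz",*c)
E
```

```text
t 9.5 pos [0.4843 0.1999 0.1085] rpy [-1.7981e+02  8.0000e-02 -9.1740e+01] F [-0.3 -1.4  5.4] M [-0.41  0.04 -0.04] w 0.0588 g 67.2
move [0.0008 0.0026 0.001 ] -0.0082
```

View pics/w4.png

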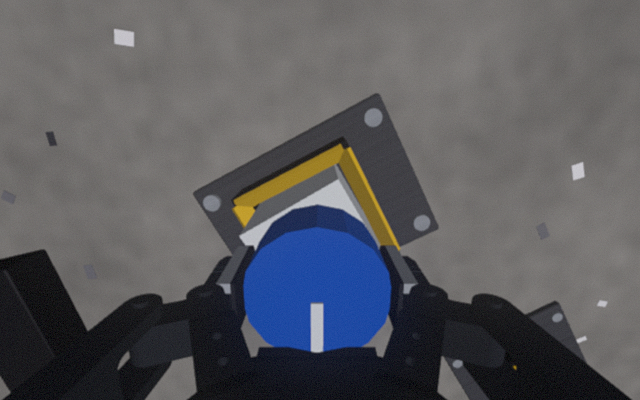

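The wrist view shows the pointer still along the tool at (317,325) after 62° of turn. The jar is still square in the lip, and the twist torque has dropped to about 0, so the cap is free. Now I lift it straight off.

Call:
apply_moves:
  series:
    - [0, 0, -0.002, 0]
    - [0, 0, -0.004, 0]
    - [0, 0, -0.008, 0]
    - [0, 0, -0.014, 0]
    - [0, 0, -0.02, 0]

```text
time: 10.18
position: [0.4829, 0.1994, 0.1172]
tool_rot: [3.141, -0.0, -1.604]
wrist_force: [1.0, -0.3, -1.4]
gripper_width: 0.0588
grasp_force: 66.6
```

Call:
apply_moves:
  series:
    - [0, 0, -0.015, 0]
    - [0, 0, -0.035, 0]
    - [0, 0, -0.055, 0]
    - [0, 0, -0.068, 0]
    - [0, 0, -0.071, 0]

```text
time: 10.8
position: [0.4831, 0.1997, 0.1534]
tool_rot: [-3.141, 0.001, -1.604]
wrist_force: [-0.0, -0.1, -1.1]
gripper_width: 0.0594
grasp_force: 66.6
```

```bash
python3 - <<'E'
from h import *
delta(.483,.1995,.1525,-91)
c=cal("wrist");p,d=grab_frame("wrist");np.save("w5.npy",d);np.savez("w5c.npz",*c);cv2.imwrite("pics/w5.png",p)
t,dt=grab_frame("side");cv2.imwrite("pics/side5.png",t);np.save("side5.npy",dt)
t=t[130:290,200:400]
z=np.hstack([cv2.resize(p[100:340,180:440],(433,400)),cv2.resize(t[60:160,30:122],(367,400),interpolation=2)])
cv2.imwrite("pics/v5.png",z)
delta(.483,.1995,.1525,-91)
E
```

```text
t 10.8 pos [0.4831 0.1997 0.1534] rpy [-1.7995e+02  5.0000e-02 -9.1890e+01] F [-0.  -0.1 -1.1] M [-0.01  0.03 -0.04] w 0.0594 g 66.6
move [0.0003 0.0003 0.0018] -0.0099
t 10.9 pos [0.4829 0.1995 0.1528] rpy [-1.800e+02  1.000e-02 -9.189e+01] F [ 1.  -0.7 -0.3] M [ 0.01 -0.01  0.02] w 0.0591 g 66.6
move [-0.0001 -0.0002  0.0006] -0.0099
```

View pics/v5.png

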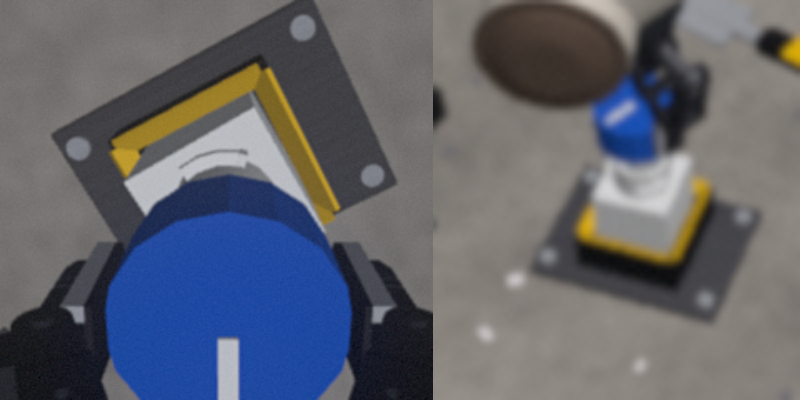

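The views show the jar upright in the socket with its neck visible and the cap level above it. I'll check the shoulder height (80 mm if seated), then hand in.

```bash
python3 - <<'E'
from h import *
p=cv2.imread("pics/w5.png");d=np.load("w5.npy");c=tuple(np.load("w5c.npz").values())
P=cloud(c,d);hsv=cv2.cvtColor(p,cv2.COLOR_BGR2HSV)
m=np.zeros(d.shape,bool);m[150:240,245:390]=1
m&=(hsv[...,1]<60)&(hsv[...,2]>150)&(P[...,2]>.06)&(P[...,2]<.1)
q=P[m];print(len(q),np.percentile(q[:,2],[10,50,90]))
A=np.c_[q[:,:2]-q[:,:2].mean(0),np.ones(len(q))];print(np.linalg.lstsq(A,q[:,2],rcond=None)[0])
if abs(np.median(q[:,2])-.08)<.003: print(job_done())
E
```

```text
2383 [0.07865853 0.07955775 0.09202679]
[ 0.02223864 -0.07643845  0.08124837]
the job is handed in; nothing more can be done
None
```

The job is handed in: the jar is seated upright in the large yellow-lipped socket, and the cap was turned about 62° until it let go. It is held level and centred about 25 mm above the mouth, and nothing else was touched as far as the wrist views and contact forces showed. I haven't seen the judge's result.

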